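# Load a jar into the V of the labelling jig

### The job

Get the jar ready for its label: first stand the flat steel gauge blade fully down in the slot at the far end of the jig, then roll the lying jar off its deck so that it settles into the V, base towards the blade. Finally slide the tailstop up so that it pins the jar between its pad and the blade, with no gap at either end, and let go; do not drop the jar or let it fall off the jig, and leave the other bottles and the tub standing where they are.

Things in the scene. Friction and masses are not known exactly. Their poses are not given: they have to be found in the camera images.
- jig: Labelling jig, fixed, 317 mm wide. Origin: on the bench under its middle; x along the V, away from the robot, y left, z up. In its frame: 90-degree aluminium V trough, x=-70 to +60 mm, bottom line at y=0, z=12 mm, lips at y=+-36, z=48 mm. Steel back stop at the far end, x=69.5 to 87.5, y=-60 to 60, top z=60 mm. Decks on both sides of the V.
- slot_floor (a point): Centre of the floor of the crosswise slot between V and back stop, open at the top; axes parallel to the jig's. The blade's origin belongs here. Slot 9 mm wide (jig x=60.5 to 69.5 mm), 66 mm long (y=-33 to 33), floor z=12 mm; back wall and end cheeks rise to z=60 mm, its front wall is the end of the V.
- left_deck (a point): Middle of the top of the left (+y) plywood deck, 48 mm above the bench, level with the V's lip; deck in the jig frame: x=-85 to 60 mm, y=36 to 153 mm, with an outer rim (y=153 to 159 mm) 8 mm above it.
- right_deck (a point): The same for the right (-y) deck, the mirror image.
- jar_home (a point): Where the jar's origin lies when it rests in the V with its base on the blade and the blade on the back stop (jig frame: x=3.5, y=0, z=75.6 mm); axes parallel to the jig's.
- jar: White jar, black lid, lying on the left or right deck, free to roll, about 0.2 kg. Body diameter 90 mm, lid 84 mm. Origin: on its axis at mid-length; x along its axis from lid to base: lid x=-60 to -40 mm, body -40 to +60 mm. Lid roughly towards the robot, up to 0.12 rad askew to the V. Axis 93 mm above the bench on the deck, 75.6 mm in the V. Too thick to grasp round the body.
- blade: Steel gauge blade, about 0.14 kg, standing upright in a wooden stand. Origin: centre of its lower edge; x through its thickness, y along its width, z up. Plate 6 mm thick, 60 mm wide, up to z=95 mm; the lowest 8 mm are thinned to 3 mm thick and 56 mm wide. On top a grip head 14 mm thick (x), 40 mm wide (y), z=95 to 125 mm. Same from front and back.
- stand: Wooden stand for the blade, fixed on the bench to the left or right of the jig: 46 x 100 x 50 mm high (x, y, z), slot 10 x 66 mm with floor at z=8 mm, so the blade's head top stands 133 mm above the bench. Origin: centre of its underside.
- tailstop (a joint): Slide of the tailstop along the jig's x, in m: 0 = fully drawn back towards the robot, limit 0.068; about 0.0635 when its pad touches the lid of a jar that is home. About 3 N of friction; it stays where left.
- tailstop_grip (a point): Centre of the top of the tailstop's upright fin (24 mm along x, 18 mm along y, top 155 mm above the bench, free to be taken from above down to 100 mm), to be pinched or pushed along the jig's x. In the jig frame x = -150 mm + joint. The tailstop's body below is 60 mm wide, up to 45 mm high.
- tailstop_face (a point): Centre of the tailstop's round rubber pad (36 mm across, 75.6 mm above the bench, 30 mm ahead of the fin's centre) that meets the lid.
- deck_bottle: Amber bottle with white cap, 38 mm across, 80 mm high, standing on the deck that the jar does not use. Bystander. Origin: centre of its underside.
- tub: Closed grey tub with a white lid, 72 mm across, 95 mm high, on the bench on the other side of the jig from the stand. Bystander. Origin: centre of its underside.
- left_bottle: Amber bottle, 38 mm across, 80 mm high, on the bench before the left deck. Bystander. Origin: centre of its underside.
- right_bottle: Blue bottle, 42 mm across, 85 mm high, on the bench before the right deck. Bystander. Origin: centre of its underside.
There are look-alikes about, which are no part of the job. Leave any yellow look-alike of the jar alone.

How it is judged (in metres and radians):
On the way, in this order (a step that is already met when the one before it is completed fails the run):
1. the gauge blade stands fully down in the jig's slot, released (z of blade in the frame of slot_floor below 0.003 m and x of blade in the frame of slot_floor between -0.004 and 0.004 m and y of blade in the frame of slot_floor between -0.006 and 0.006 m and angle between the z axis of blade and the z axis of jig, either way round below 0.1 rad and angle between the x axis of blade and the x axis of jig, either way round below 0.12 rad and contact force between the fingers and blade below 0.3 N), for 0.2 s.
2. the jar lies centred in the V, in line with it (y of jar in the frame of jar_home between -0.003 and 0.003 m and z of jar in the frame of jar_home between -0.003 and 0.003 m and angle between the x axis of jar and the x axis of jig, either way round below 0.04 rad), for 0.2 s.
At the end, for the whole second after the job is handed in: Blade in the slot: lower edge within 3 mm of the floor, 4 mm along, 6 mm across, upright to 0.1 rad, square to 0.12. Jar in the V: within 3 mm sideways, in height and of home along it (3.5 mm short at most), in line to 0.04 rad. Pad within 3 mm of the lid. All at rest (all of step 2 and z of blade in the frame of slot_floor below 0.003 m and x of blade in the frame of slot_floor between -0.004 and 0.004 m and y of blade in the frame of slot_floor between -0.006 and 0.006 m and angle between the z axis of blade and the z axis of jig, either way round below 0.1 rad and angle between the x axis of blade and the x axis of jig, either way round below 0.12 rad and x of jar in the frame of jar_home between -0.0035 and 0.003 m and x of tailstop_face in the frame of jar above -0.063 m and linear speed of each of jar, blade below 0.01 m/s); the robot touches nothing.
It fails at once if the jar falls off the jig (height (world z) of jar below 0.06 m).
It fails at once if the jar is dropped or thrown (faster than 0.9 m/s) (linear speed of jar above 0.9 m/s).
It fails at once if a bystander bottle or the tub is shifted more than 25 mm or knocked over (distance of any of deck_bottle, tub, left_bottle, right_bottle from where it was at the start of the episode above 0.025 m or angle between any of deck_bottle, tub, left_bottle, right_bottle's own z axis and vertical above 0.5 rad).
It also fails if it takes over 56 s, if anything falls off the work surface, if the arm or the gripper's body presses on something with over 40 N, if the wrist force passes 120 N, or if a joint passes its speed limit or range.

### The arm

A 6-joint arm with a two-finger parallel gripper is mounted at the origin on the work surface. World frame = base frame: x ahead of the robot, y to its left, z up, the work surface at z = 0. Lengths are in mm, angles in rad, forces in N, time in s.
With the tool pointing down it reaches from about 325 to 1000 mm from the base axis. Payload 5.1 kg.
Tool frame: the origin (TCP) lies between the finger pads; the fingertips stand 17 mm ahead of it and the grasp point (between the pads) lies 2 mm behind it; z points along the fingers, y is the line along which they close (so a half turn about z gives the same grasp; the last joint's range is limited). The gripper opens to 85 mm and grips with 20 to 120 N. Pads are 22 mm wide; open, the fingers measure 114 mm over their backs; the gripper's body (76 mm by 85 mm) begins 54 mm behind the grasp point. The pads swing forward as they close: fully open they stand 13 mm farther back than shut.
Start: joints at [1.196, 0.124, 1.65, -0, 1.367, -0.083], TCP at [187.011, 622.504, 248.322] pointing down, gripper open.
Joint ranges: [-2.61, 2.61], [-1.02, 2.33], [0.03, 2.71], [-1.35, 4.49], [0.32, 2.68], [-2.91, 2.91]. Speed limits (rad/s): [2.57, 2.57, 3.14, 3.14, 3.14, 3.14].

### API

Orientations are given as a 3x3 rotation matrix whose columns are the frame's x, y, z axes.
In Python, from bench import observe, snapshot, hand_in gives the robot as it stands.
- The arm moves only by the tool servo_tool, never from a script. Its argument "rows" is text: rows parted by semicolons, each of 7 numbers parted by spaces: the opening, from 0 (shut) to 1 (fully open), then the shift along the tool's x, y, z as a fraction of full scale, then the turn, a rotation vector about the tool's x, y, z as a fraction of full scale. A call has exactly 10 rows; each row shifts and turns the commanded pose from where the row before left it, along the tool's axes as they then stand; what a row does not reach is not made up. Full scale, the value 1, is 0.3 m for a shift and 120 degrees for a turn. A row lasts 1/10 s, in which the tool goes at most 50 mm and 8.59 degrees, less where a joint would pass 70% of its speed; a pose out of reach is approached as far as the arm can. A call with a number of a shift or a turn outside -1 to 1 is refused whole. A call with a gripper value outside its range is refused whole. The fingers move at their own pace and stop on an object; "squeeze" is the grip in N (left out, the last holds). Time passes only in rows, so rows that do not move let the fingers close, or fill a call up. It gives the time, the measured TCP pose, the force, the opening and the grip force at its end, in the units of the state.
- observe(): the state, without advancing time (a new reading comes with each control period).
- snapshot(name): name is "scene" or "top"; returns a dict with "color" (400x640x3 uint8, red, green, blue), "fx", "fy", "cx", "cy" (pixels), "R" (3x3) and "t" (3): a world point X has camera coordinates R X + t. Camera axes: x right, y down, z forward; pixel columns grow to the right and rows downward; lengths in mm; the calibration is good to about 2 mm. A picture is of the moment at which its call begins. There is no depth.
- hand_in(): hands the job in; it is judged then, once.
The state is a dict: "t": time; "q": joint angles; "joint_velocities": joint speeds; "tau": joint torques, N m; "position": TCP position; "tool_rot": TCP orientation; "ft_force": force on the tool from outside, world axes, zero at the start; "wrist_torque": the same for the moment, N m; "gripper_width": finger opening in mm; "finger_force": force on a finger pad.
Only numpy, scipy, OpenCV 4.12 (cv2) and the standard library are available. Lean on these libraries where they do the work, as an engineer would, in place of code of your own. Each camera call takes 0.05 s, during which the arm holds its last target. There are 200 camera calls.

## Working session

There is one attempt and no reset: what is moved stays moved. The work goes in short steps, Python scripts to look and compute and a tool call to move; the robot and the scene stay as the last step left them, time stands still between calls to the robot, and variables do not carry over. Pictures are saved under pics/ and viewed, at most 12 in all, crops included, and the job is handed in when it is done.

Besides the shell and the picture viewer there is one more tool, called after "Request:" by a JSON object that holds its "method" and its "body". servo_tool: Moves the arm, as the interface text tells. Its arguments: {"type":"object","properties":{"rows":{"type":"string"},"squeeze":{"type":"number"}},"required":["rows"]}

```bash
mkdir -p pics; ls; python3 - <<'E'
from bench import observe,snapshot
import cv2,pickle
d={}
for n in("scene","top"):
    s=snapshot(n);d[n]=s;cv2.imwrite(f"pics/{n}0.png",s["color"][:,:,::-1])
    print(n,s["fx"],s["cx"],s["cy"],s["R"],s["t"])
pickle.dump(d,open("d0.pkl","wb"))
o=observe();print(o["position"],o["tool_rot"],o["t"])
E
```

```text
pics
scene 402.88194566799575 329.8911141625739 195.79117052152225 [[-0.1244816   0.9920463   0.01866734]
 [ 0.7557351   0.10698663 -0.6460792 ]
 [-0.64293763 -0.06631741 -0.76304207]] [  72.39735379 -336.21045668 1356.96090034]
top 362.2803729177354 326.40414722361356 193.13125444344973 [[ 0.06015519 -0.99818746  0.00177256]
 [-0.97602099 -0.05919132 -0.20947416]
 [ 0.2091994   0.0108709  -0.97781258]] [-30.32829572 604.87399897 810.39028536]
[186.83624527 622.03222818 247.13377947] [[-9.57733048e-01  2.87657635e-01 -7.03297895e-04]
 [ 2.87658448e-01  9.57731423e-01 -1.77183200e-03]
 [ 1.63889492e-04 -1.89925164e-03 -9.99998183e-01]] 0.1
```

View pics/scene0.png

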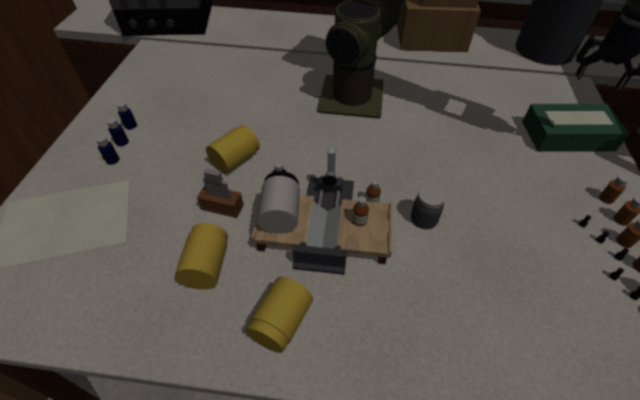

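View pics/top0.png

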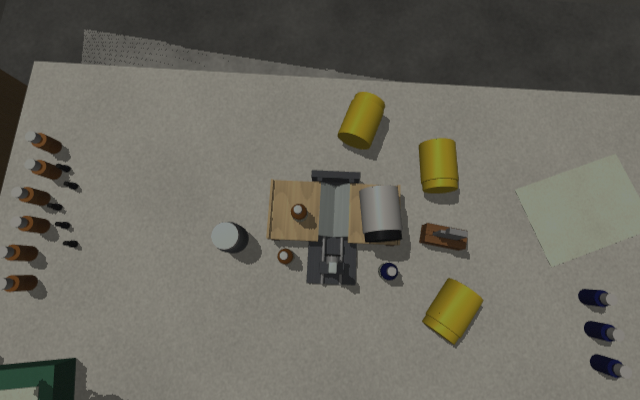

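The white jar with a black lid lies on the right deck (top 380,213; scene 280,203). The four yellow jars are look-alikes: top (361,120), (438,165), (453,310); scene (233,150), (203,255), (280,313). The blade stands in the brown stand at top (444,236) and scene (220,195). The jig is at top (334,215), and the tub at top (229,237). The crops confirm these.

```bash
python3 - <<'E'
import pickle,cv2
d=pickle.load(open("d0.pkl","rb"))
c=d["top"]["color"][160:300,260:475,::-1];cv2.imwrite("pics/topc.png",cv2.convertScaleAbs(cv2.resize(c,None,fx=3.7,fy=3.7,interpolation=cv2.INTER_CUBIC),alpha=1.3))
c=d["scene"]["color"][140:280,190:450,::-1];cv2.imwrite("pics/scc.png",cv2.convertScaleAbs(cv2.resize(c,None,fx=3,fy=3,interpolation=cv2.INTER_CUBIC),alpha=1.8))
E
```

```text
(no output)
```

View pics/topc.png

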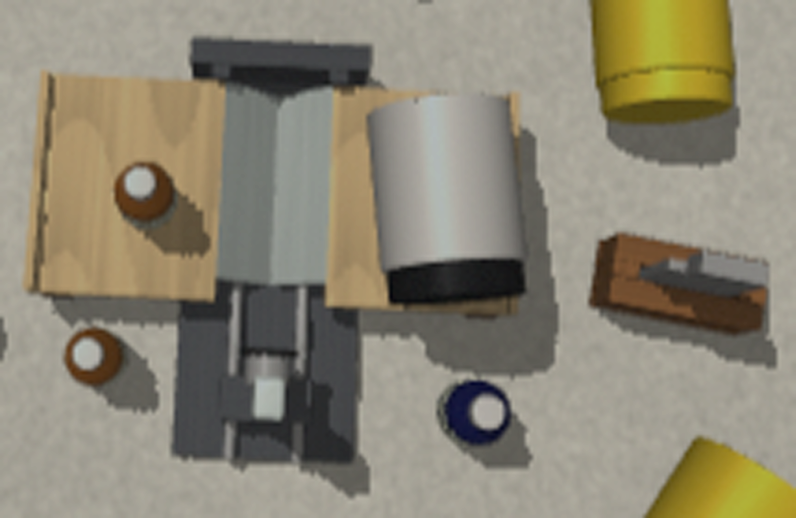

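View pics/scc.png

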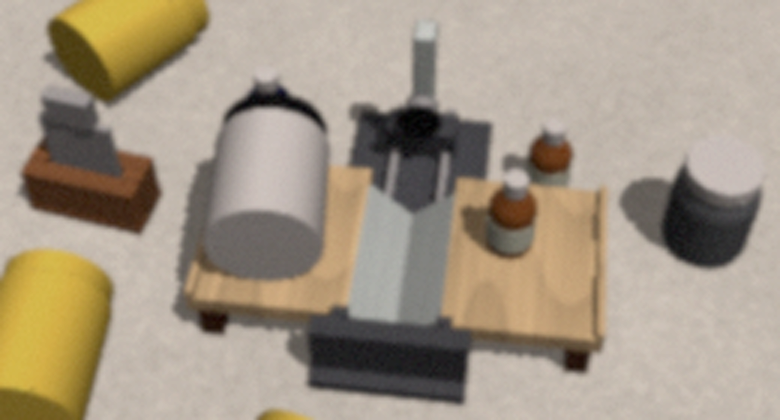

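Both crops agree. The jar is on the right deck, lid towards the robot. The blade is in the stand, with its head top at crop (735,268). The jig axis runs between the lips, at top crop (224,83) and (333,90) on the far side. I'll cast the corner picks and enlarge the blade head.

```bash
cat > h.py <<'E'
import numpy as np,pickle,cv2
d=pickle.load(open("d0.pkl","rb"))
def un(p,z0,k,o): # crop px -> image px
    return (np.array(p,float)+.5)/k-.5+np.array(o)
T=lambda p:un(p,0,3.7,(260,160)); S=lambda p:un(p,0,3,(190,140))
def ray(n,p,s=None):
    s=s or d[n];R=np.array(s["R"]);t=np.array(s["t"])
    v=R.T@np.array([(p[0]-s["cx"])/s["fx"],(p[1]-s["cy"])/s["fy"],1]);return -R.T@t,v/np.linalg.norm(v)
def cast(n,p,z,s=None):
    c,v=ray(n,p,s);return c+v*(z-c[2])/v[2]
def tri(pt,ps,st=None,ss=None):
    (a,u),(b,w)=ray("top",pt,st),ray("scene",ps,ss)
    k=np.linalg.lstsq(np.c_[u,-w],b-a,rcond=None)[0];p,q=a+u*k[0],b+w*k[1]
    return (p+q)/2,np.linalg.norm(p-q)
def proj(n,X,s=None):
    s=s or d[n];c=np.array(s["R"])@X+s["t"];return np.array([s["fx"]*c[0]/c[2]+s["cx"],s["fy"]*c[1]/c[2]+s["cy"]])
def fit(m,w): # 2D rigid: w=R m+t
    m,w=np.array(m),np.array(w);mc,wc=m.mean(0),w.mean(0);a=m-mc;b=w-wc
    th=np.arctan2((a[:,0]*b[:,1]-a[:,1]*b[:,0]).sum(),(a*b).sum());c,s=np.cos(th),np.sin(th)
    R=np.array([[c,-s],[s,c]]);return th,wc-R@mc,(b-a@R.T)
E
python3 - <<'E'
from h import *
np.set_printoptions(precision=1,suppress=True)
pk=[("top",T((224,83)),60,36,48),("top",T((333,90)),60,-36,48),("top",T((327,304)),-85,-36,48),("top",T((214,300)),-85,36,48),
("top",T((192,38)),87.5,60,60),("top",T((371,44)),87.5,-60,60),
("scene",S((458,181)),-85,36,48),("scene",S((371,170)),-85,-36,48),("scene",S((605,188)),-85,159,56)]
th,t,r=fit([(a[2],a[3]) for a in pk],[cast(a[0],a[1],a[4])[:2] for a in pk])
print("jig",th,t);print(r)
print("lip heights",tri(T((327,304)),S((371,170))),tri(T((214,300)),S((458,181))))
ims=[("top",418,215,10,54,38),("scene",192,165,9,54,52),("top",305,165,8,60,60),("scene",285,235,7,70,50)]
tiles=[]
for n,u,v,k,w,h in ims:
    c=d[n]["color"][v:v+300//k+1,u:u+400//k+1,::-1];c=cv2.resize(c,None,fx=k,fy=k,interpolation=cv2.INTER_CUBIC)
    tiles.append(cv2.convertScaleAbs(c[:300,:400],alpha=1.6))
cv2.imwrite("pics/tiles.png",np.vstack([np.hstack(tiles[:2]),np.hstack(tiles[2:])]))
E
```

```text
jig 0.014304306478632331 [578.2 -15. ]
[[-1.6  1.6]
 [-3.   0.6]
 [-0.3 -0.1]
 [-1.1  1. ]
 [-2.2  0.1]
 [-0.9  1.1]
 [ 4.3 -0.2]
 [ 1.6 -1.2]
 [ 3.3 -3. ]]
lip heights (array([493.6, -53. ,  46.1]), np.float64(1.2329101336435977)) (array([492.1,  20.1,  42.2]), np.float64(1.5580809290120419))
```

View pics/tiles.png

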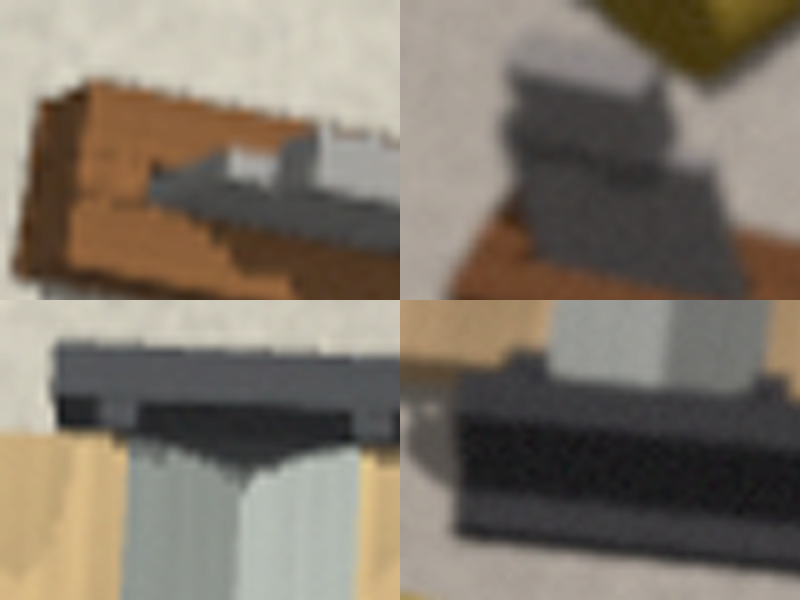

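The tiles show the head-top face at image (449.8–467.4, 227–239) in the top view, and centred near (212,172) in the scene view. The back stop's top near edge is at top row 177.5, and the V end is at row 183.

```bash
python3 - <<'E'
from h import *
from bench import observe
np.set_printoptions(precision=1,suppress=True)
t3=lambda p:un(p,0,8,(305,165))
pk=[((224,83),60,36,48),((333,90),60,-36,48),((327,304),-85,-36,48),((214,300),-85,36,48),((192,38),87.5,60,60),((371,44),87.5,-60,60)]
th,t,r=fit([a[1:3] for a in pk],[cast("top",T(a[0]),a[3])[:2] for a in pk])
print("jig top",th,t,r.tolist())
R=np.array([[np.cos(th),-np.sin(th)],[np.sin(th),np.cos(th)]])
inv=lambda X:R.T@(X[:2]-t)
print("backstop near edge L,R in jig",inv(cast("top",t3((60,97)),60)),inv(cast("top",t3((390,107)),60)))
hp=np.array([449.8,227.4]),np.array([467.4,230.6]),np.array([467.4,239]),np.array([449.8,233.8])
W=[cast("top",p,133) for p in hp];print("head corners",W,"mean",np.mean(W,0))
sc=[un(p,0,9,(192,165)) for p in ((115,35),(260,70),(250,95),(110,68))]
print("scene head",[cast("scene",p,133) for p in sc],"tri",tri(np.mean(hp,0),np.mean(sc,0)))
# saturation masks: stand (brown), top face long edges
for n,(u0,v0,u1,v1) in {"top":(412,215,475,260),"scene":(190,170,250,222)}.items():
    im=cv2.cvtColor(d[n]["color"],cv2.COLOR_RGB2HSV)[v0:v1,u0:u1]
    m=((im[...,0]<14)&(im[...,1]>110)).astype(np.uint8)
    c=max(cv2.findContours(m,0,2)[0],key=cv2.contourArea);b=cv2.boxPoints(cv2.minAreaRect(c))+[u0,v0];print(n,b.tolist())
    print([cast(n,p,50)[:2] for p in b])
# tailstop fin top and jar edges
print("fin",tri(T((269,399)),S((426,28))),"slot at",R@[65,0]+t)
P={k:cast("top",T(p),z) for k,p,z in (("bL",(370,108),93),("bR",(511,98),93),("lL",(388,268),93),("lR",(524,262),93))}
for k in P:print(k,inv(P[k]))
o=observe();print(o["position"],o["tool_rot"])
E
```

```text
jig top 0.017301520581351548 [576.7 -14.4] [[0.042844242360750684, 0.8050439841944268], [-1.5952000854681572, -0.22839974502632288], [1.1082803889654542, -0.4960652313274352], [0.5169463386232849, 0.5601508661977519], [-0.5421996691712963, -0.8461402745217796], [0.46932878468969363, 0.2054104004833519]]
backstop near edge L,R in jig [69.8 57. ] [ 71.  -44.1]
head corners [array([ 531. , -267.2,  133. ]), array([ 526.3, -305.3,  133. ]), array([ 508.1, -304.9,  133. ]), array([ 517. , -267.1,  133. ])] mean [ 520.6 -286.1  133. ]
scene head [array([ 517.3, -306.9,  133. ]), array([ 524.1, -266.1,  133. ]), array([ 533., -266.,  133.]), array([ 528.9, -304.3,  133. ])] tri (array([ 521.2, -288.2,  127.8]), np.float64(0.28119831405153733))
top [[441.0, 239.0], [464.0, 239.0], [464.0, 248.0], [441.0, 248.0]]
[array([ 513.3, -273.8]), array([ 516.6, -328.7]), array([ 495.2, -328.3]), array([ 491.9, -273.6])]
scene [[195.4382038116455, 207.10112380981445], [200.79775428771973, 183.87640571594238], [244.3258514404297, 193.9213523864746], [238.96630096435547, 217.1460723876953]]
[array([ 570.5, -330. ]), array([ 496., -342.]), array([ 513.2, -224.4]), array([ 585.6, -218.1])]
fin (array([430.1, -17.1, 153.3]), np.float64(1.0985454684081548)) slot at [641.6 -13.2]
bL [ 36.8 -57.3]
bR [  47.1 -146.4]
lL [-63.8 -70.8]
lR [ -56.5 -154.6]
[186.8 622.  247.1] [[-1.   0.3 -0. ]
 [ 0.3  1.  -0. ]
 [ 0.  -0.  -1. ]]
```

Request:
{"method": "servo_tool", "body": {"rows": "1 0 0 0 0 0 0; 1 0 0 0 0 0 0;1 0 0 0 0 0 0;1 0 0 0 0 0 0;1 0 0 0 0 0 0;1 0 0 0 0 0 0;1 0 0 0 0 0 0;1 0 0 0 0 0 0;1 0 0 -0.1 0 0 0;1 0 0 -0.1 0 0 0"}}

```text
t: 1.1
position: [186.8, 621.8, 307.4]
tool_rot: [[-0.958, 0.288, -0.001], [0.288, 0.958, -0.003], [0.0, -0.003, -1.0]]
ft_force: [-0.3, 0.4, -0.3]
gripper_width: 85.0
finger_force: 0.0
```

The blade head is at about (521,-287), with blade yaw about -0.13. The jig is at about (577,-14.5), with yaw about 0.017. I'll write a row planner and then move over the blade.

```bash
cat > plan.py <<'E'
import sys,numpy as np
from scipy.spatial.transform import Rotation as Ro
from bench import observe
# plan.py x y z yaw_toolx n [open] : rows from measured pose
x,y,z,yaw=map(float,sys.argv[1:5]);n=int(sys.argv[5]);g=sys.argv[6] if len(sys.argv)>6 else "1"
o=observe();p=np.array(o["position"]);R=np.array(o["tool_rot"])
c,s=np.cos(yaw),np.sin(yaw);Rt=np.array([[c,s,0],[s,-c,0],[0,0,-1.]])
rv=Ro.from_matrix(R.T@Rt).as_rotvec();d=(np.array([x,y,z])-p)/n
for i in range(n):
    a=R.T@d/300;b=rv/n/np.radians(120);R=R@Ro.from_rotvec(rv/n).as_matrix()
    print(g,*(f"{v:.3f}".replace("-0.000","0") for v in (*a,*b)),sep=" ",end="; " if i<n-1 else "\n")
print("step mm",np.linalg.norm(d),"deg",np.degrees(np.linalg.norm(rv))/n,"p",p.round(1),"rv",rv.round(3))
E
python3 plan.py 521 -287 180 1.44 20
```

```text
1 -0.097 -0.129 0.022 0 0.000 0.034; 1 -0.106 -0.122 0.022 0 0.000 0.034; 1 -0.114 -0.114 0.022 0 0.000 0.034; 1 -0.122 -0.106 0.022 0 0.000 0.034; 1 -0.129 -0.097 0.022 0 0.000 0.034; 1 -0.136 -0.088 0.021 0 0.000 0.034; 1 -0.141 -0.078 0.021 0 0.000 0.034; 1 -0.146 -0.068 0.021 0 0.000 0.034; 1 -0.151 -0.057 0.021 0 0.000 0.034; 1 -0.155 -0.046 0.021 0 0.000 0.034; 1 -0.157 -0.035 0.021 0 0.000 0.034; 1 -0.160 -0.024 0.021 0 0.000 0.034; 1 -0.161 -0.013 0.021 0 0.000 0.034; 1 -0.161 -0.002 0.021 0 0.000 0.034; 1 -0.161 0.010 0.021 0 0.000 0.034; 1 -0.160 0.021 0.021 0 0.000 0.034; 1 -0.158 0.032 0.021 0 0.000 0.034; 1 -0.155 0.043 0.021 0 0.000 0.034; 1 -0.152 0.054 0.021 0 0.000 0.034; 1 -0.148 0.065 0.021 0 0.000 0.034
step mm 48.833558458907824 deg 4.0387053065297716 p [186.8 621.8 307.4] rv [-0.003  0.002  1.41 ]
```

Request:
{"method": "servo_tool", "body": {"rows": "1 -0.097 -0.129 0.022 0 0 0.034; 1 -0.106 -0.122 0.022 0 0 0.034; 1 -0.114 -0.114 0.022 0 0 0.034; 1 -0.122 -0.106 0.022 0 0 0.034; 1 -0.129 -0.097 0.022 0 0 0.034; 1 -0.136 -0.088 0.021 0 0 0.034; 1 -0.141 -0.078 0.021 0 0 0.034; 1 -0.146 -0.068 0.021 0 0 0.034; 1 -0.151 -0.057 0.021 0 0 0.034; 1 -0.155 -0.046 0.021 0 0 0.034"}}

```text
t: 2.1
position: [353.0, 165.7, 244.0]
tool_rot: [[-0.535, 0.845, 0.002], [0.845, 0.535, 0.0], [-0.0, 0.002, -1.0]]
ft_force: [1.6, 0.4, 1.6]
gripper_width: 85.4
finger_force: 0.0
```

Request:
{"method": "servo_tool", "body": {"rows": "1 -0.157 -0.035 0.021 0 0 0.034; 1 -0.160 -0.024 0.021 0 0 0.034; 1 -0.161 -0.013 0.021 0 0 0.034; 1 -0.161 -0.002 0.021 0 0 0.034; 1 -0.161 0.010 0.021 0 0 0.034; 1 -0.160 0.021 0.021 0 0 0.034; 1 -0.158 0.032 0.021 0 0 0.034; 1 -0.155 0.043 0.021 0 0 0.034; 1 -0.152 0.054 0.021 0 0 0.034; 1 -0.148 0.065 0.021 0 0 0.034"}}

```text
t: 3.1
position: [515.5, -290.6, 180.6]
tool_rot: [[0.148, 0.989, 0.0], [0.989, -0.148, -0.0], [-0.0, 0.0, -1.0]]
ft_force: [0.7, 0.9, 0.3]
gripper_width: 85.6
finger_force: 0.0
```

```bash
python3 plan.py 521 -287 122 1.44 6
```

```text
1 0.002 0.003 0.033 0.000 0.000 -0.001; 1 0.002 0.003 0.033 0.000 0.000 -0.001; 1 0.002 0.003 0.033 0.000 0.000 -0.001; 1 0.002 0.003 0.033 0.000 0.000 -0.001; 1 0.002 0.003 0.033 0.000 0.000 -0.001; 1 0.002 0.003 0.033 0.000 0.000 -0.001
step mm 9.834347863655664 deg 0.17051343877185546 p [ 515.5 -290.6  180.6] rv [ 0.     0.    -0.018]
```

Request:
{"method": "servo_tool", "body": {"rows": "1 0.002 0.003 0.033 0 0 -0.001; 1 0.002 0.003 0.033 0 0 -0.001; 1 0.002 0.003 0.033 0 0 -0.001; 1 0.002 0.003 0.033 0 0 -0.001; 1 0.002 0.003 0.033 0 0 -0.001; 1 0.002 0.003 0.033 0 0 -0.001; 0.1 0 0 0 0 0 0; 0 0 0 0 0 0 0; 0 0 0 0 0 0 0; 0 0 0 0 0 0 0", "squeeze": 40}}

```text
t: 4.1
position: [521.4, -285.9, 122.2]
tool_rot: [[0.132, 0.991, 0.001], [0.991, -0.132, -0.001], [-0.001, 0.001, -1.0]]
ft_force: [-0.2, -0.5, 0.3]
gripper_width: 28.1
finger_force: 0.0
```

```bash
python3 plan.py 521 -287 275 1.44 8 0
```

```text
0 -0.001 0 -0.064 0.000 0.000 0; 0 -0.001 0 -0.064 0.000 0.000 0; 0 -0.001 0 -0.064 0.000 0.000 0; 0 -0.001 0 -0.064 0.000 0.000 0; 0 -0.001 0 -0.064 0.000 0.000 0; 0 -0.001 0 -0.064 0.000 0.000 0; 0 0 0 -0.064 0.000 0.000 0; 0 0 0 -0.064 0.000 0.000 0
step mm 19.102873494618404 deg 0.01611473456138121 p [ 521.4 -285.9  122.2] rv [ 0.001  0.001 -0.002]
```

Still closing: the width is 28. I'll finish the grip, then lift.

Request:
{"method": "servo_tool", "body": {"rows": "0 0 0 0 0 0 0; 0 0 0 0 0 0 0; 0 0 0 0 0 0 0; 0 0 0 -0.03 0 0 0; 0 0 0 -0.06 0 0 0; 0 0 0 -0.08 0 0 0; 0 0 0 -0.08 0 0 0; 0 0 0 -0.1 0 0 0; 0 0 0 -0.1 0 0 0; 0 0 0 -0.06 0 0 0"}}

```text
t: 5.1
position: [521.3, -285.8, 277.5]
tool_rot: [[0.132, 0.991, 0.002], [0.991, -0.132, -0.002], [-0.001, 0.002, -1.0]]
ft_force: [-0.2, -0.9, -1.0]
gripper_width: 13.5
finger_force: 41.3
```

```bash
python3 - <<'E'
from bench import snapshot,observe
import pickle,cv2,numpy as np
d={n:snapshot(n) for n in("scene","top")};pickle.dump(d,open("d1.pkl","wb"))
t=cv2.resize(d["top"]["color"][205:275,405:475,::-1],(400,400),interpolation=cv2.INTER_CUBIC)
s=cv2.resize(d["scene"]["color"][100:200,180:280,::-1],(400,400),interpolation=cv2.INTER_CUBIC)
cv2.imwrite("pics/lift.png",cv2.convertScaleAbs(np.hstack([t,s]),alpha=1.6))
E
python3 plan.py 641.6 -13.2 280 1.588 8 0
```

```text
0 0.119 0.034 -0.001 0.000 0.000 -0.009; 0 0.119 0.037 -0.001 0.000 0.000 -0.009; 0 0.118 0.039 -0.001 0.000 0.000 -0.009; 0 0.117 0.041 -0.001 0.000 0.000 -0.009; 0 0.116 0.043 -0.001 0.000 0.000 -0.009; 0 0.116 0.045 -0.001 0.000 0.000 -0.009; 0 0.115 0.047 -0.001 0.000 0.000 -0.009; 0 0.114 0.050 -0.001 0.000 0.000 -0.009
step mm 37.26613999105786 deg 1.073660772986904 p [ 522.1 -286.3  278.5] rv [ 0.005  0.003 -0.15 ]
```

View pics/lift.png

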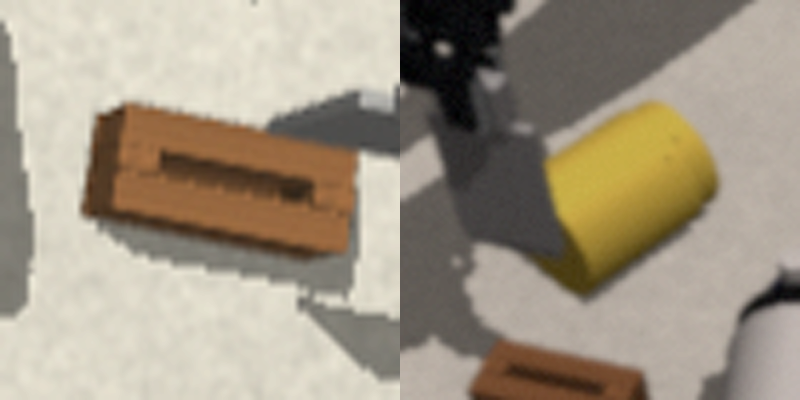

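The blade is held and fairly upright, clear of the stand (scene tile 430–570, 80–250). I'll move it over the slot.

Request:
{"method": "servo_tool", "body": {"rows": "0 0.119 0.034 0 0 0 -0.009; 0 0.119 0.037 0 0 0 -0.009; 0 0.118 0.039 0 0 0 -0.009; 0 0.117 0.041 0 0 0 -0.009; 0 0.116 0.043 0 0 0 -0.009; 0 0.116 0.045 0 0 0 -0.009; 0 0.115 0.047 0 0 0 -0.009; 0 0.114 0.05 0 0 0 -0.009; 0 0 0 0.09 0 0 0; 0 0 0 0.1 0 0 0"}}

```text
t: 6.2
position: [640.6, -11.0, 216.4]
tool_rot: [[-0.021, 1.0, 0.0], [1.0, 0.021, -0.0], [-0.0, 0.0, -1.0]]
ft_force: [-0.1, -0.6, -1.3]
gripper_width: 13.3
finger_force: 41.3
```

Request:
{"method": "servo_tool", "body": {"rows": "0 0 0 0.1 0 0 0; 0 0 0 0 0 0 0; 0 0 0 0 0 0 0; 0 0 0 0 0 0 0; 0 0 0 0 0 0 0; 0 0 0 0 0 0 0; 0 0 0 0 0 0 0; 0 0 0 0 0 0 0; 0 0 0 0 0 0 0; 0 0 0 0 0 0 0"}}

```text
t: 7.2
position: [640.3, -12.5, 187.4]
tool_rot: [[-0.018, 1.0, -0.0], [1.0, 0.018, 0.0], [0.0, -0.0, -1.0]]
ft_force: [-0.2, 0.2, -1.5]
gripper_width: 13.6
finger_force: 41.2
```

```bash
python3 - <<'E'
from bench import snapshot,observe
import pickle,cv2,numpy as np
d={n:snapshot(n) for n in("scene","top")};pickle.dump(d,open("d2.pkl","wb"))
s=cv2.resize(d["scene"]["color"][175:275,290:360,::-1],None,fx=6,fy=6,interpolation=cv2.INTER_CUBIC)
t=cv2.resize(d["top"]["color"][150:200,300:370,::-1],None,fx=5,fy=5,interpolation=cv2.INTER_CUBIC)
c=np.zeros((600,780,3),np.uint8);c[:,:420]=s;c[:250,430:780]=t
cv2.imwrite("pics/over.png",cv2.convertScaleAbs(c,alpha=1.9))
o=observe();print(o["position"],o["tool_rot"])
E
```

```text
[640.29499215 -12.48686786 187.33107852] [[-1.81153050e-02  9.99835889e-01 -1.74974315e-04]
 [ 9.99835904e-01  1.81153067e-02  7.98116015e-06]
 [ 1.11495637e-05 -1.74801021e-04 -9.99999985e-01]]
```

View pics/over.png

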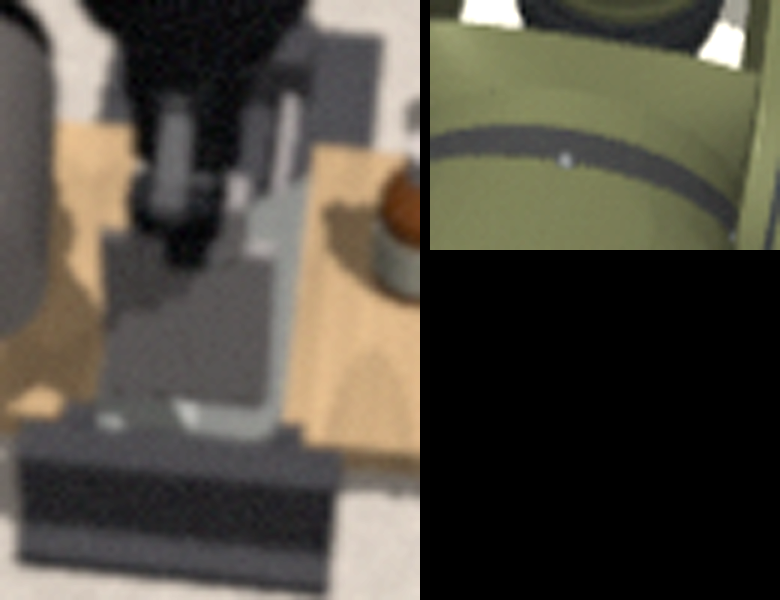

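The blade spans scene crop 105–272, with its lower edge at row ~400. It hangs above the slot, whose inner cheek edges are at 98 and 275 (row ~415).

```bash
python3 - <<'E'
from h import *
np.set_printoptions(precision=1,suppress=True)
q=lambda p:un(p,0,6,(290,175))
for nm,p,z in (("bl",(105,395),73),("br",(272,405),73),("tl",(105,232),168),("tr",(275,256),168),("cheekL",(98,408),60),("cheekR",(275,425),60)):
    print(nm,cast("scene",q(p),z))
t4=lambda p:un((p[0]-400,p[1]-300),0,7,(285,235))
for nm,p in (("cL",(548,378)),("cR",(755,392)),("bs nearL",(460,378)),("bs farL",(460,418)),("bs farR",(798,455)),("cheek outL far",(508,352)),("cheekR top",(770,378))): print(nm,cast("scene",t4(p),60))
g=cv2.cvtColor(pickle.load(open("d2.pkl","rb"))["scene"]["color"],cv2.COLOR_RGB2GRAY)
g0=cv2.cvtColor(d["scene"]["color"],cv2.COLOR_RGB2GRAY)
print("col profiles (d2) u=312,320,328 v=232..262");
for u in (312,320,328,333):print(u,g[232:262,u].tolist())
print("d0")
for u in (305,312,320,328,338):print(u,g0[232:270,u].tolist())
E
```

```text
bl [644.  -44.3  73. ]
br [640.   17.1  73. ]
tl [641.5 -42.4 168. ]
tr [643.6  15.9 168. ]
cheekL [641.5 -47.7  60. ]
cheekR [640.   18.6  60. ]
cL [649.8 -46.8  60. ]
cR [646.  19.  60.]
bs nearL [653.6 -74.5  60. ]
bs farL [668.3 -71.7  60. ]
bs farR [667.3  35.   60. ]
cheek outL far [641.8 -61.1  60. ]
cheekR top [640.1  23.2  60. ]
col profiles (d2) u=312,320,328 v=232..262
312 [46, 46, 45, 45, 47, 48, 44, 46, 44, 46, 47, 47, 47, 48, 43, 41, 41, 41, 40, 42, 40, 30, 22, 18, 18, 20, 21, 20, 16, 19]
320 [43, 44, 44, 46, 47, 45, 46, 45, 46, 59, 83, 88, 82, 69, 54, 45, 40, 41, 42, 42, 40, 38, 27, 20, 23, 18, 18, 18, 18, 21]
328 [46, 46, 45, 46, 46, 45, 45, 46, 44, 45, 54, 69, 76, 77, 75, 65, 52, 43, 41, 41, 43, 40, 35, 28, 21, 19, 18, 20, 18, 22]
333 [46, 46, 46, 46, 46, 46, 47, 48, 49, 49, 57, 70, 77, 78, 76, 67, 53, 43, 41, 41, 41, 41, 38, 30, 20, 17, 21, 21, 17, 18]
d0
305 [91, 93, 95, 96, 96, 98, 97, 99, 96, 87, 65, 51, 46, 40, 36, 39, 39, 36, 37, 36, 29, 21, 18, 17, 18, 18, 18, 18, 16, 19, 20, 30, 35, 39, 38, 38, 29, 32]
312 [94, 95, 95, 95, 94, 95, 95, 94, 95, 95, 95, 94, 95, 90, 69, 46, 39, 37, 40, 37, 34, 25, 21, 19, 14, 18, 18, 16, 13, 16, 19, 25, 33, 36, 38, 39, 35, 27]
320 [96, 96, 97, 98, 97, 96, 97, 98, 97, 97, 97, 97, 96, 96, 90, 69, 46, 39, 37, 36, 36, 34, 25, 19, 15, 17, 20, 16, 18, 18, 16, 17, 22, 32, 38, 38, 35, 34]
328 [71, 73, 73, 72, 72, 72, 71, 72, 71, 71, 72, 72, 72, 72, 70, 62, 50, 40, 37, 37, 39, 36, 32, 25, 16, 16, 15, 16, 17, 17, 17, 15, 17, 27, 34, 38, 38, 38]
338 [80, 83, 83, 83, 83, 84, 86, 87, 86, 88, 90, 88, 86, 67, 47, 37, 37, 38, 37, 38, 37, 38, 36, 34, 26, 16, 17, 16, 17, 14, 17, 19, 15, 18, 23, 31, 38, 38]
```

```bash
python3 - <<'E'
from h import *
np.set_printoptions(precision=1,suppress=True)
for nm,u,v,z in (("near",312,246.0,60),("near",320,247,60),("near",328,247.7,60),("near2",320,246.6-.0,60),("far",312,252.8,60),("far",320,253.8,60),("far",328,254.8,60),("blade",320,241.3,73),("blade",328,242.4,73)):
    print(nm,cast("scene",(u,v),z))
E
```

```text
near [648.6 -32.8  60. ]
near [648.8 -14.8  60. ]
near [648.2   3.   60. ]
near2 [647.8 -15.   60. ]
far [666.1 -30.1  60. ]
far [666.3 -12.4  60. ]
far [666.4   5.3  60. ]
blade [642.4 -15.7  73. ]
blade [642.9   2.1  73. ]
```

The slot centre comes to x ≈ 643.4, against the blade at 640.3 by the same camera check. I'll shift +3 mm in x and -0.8 mm in y, then lower slowly.

Request:
{"method": "servo_tool", "body": {"rows": "0 -0.003 0.01 0 0 0 0; 0 0 0 0 0 0 0; 0 0 0 0.02 0 0 0; 0 0 0 0.02 0 0 0; 0 0 0 0.02 0 0 0; 0 0 0 0.02 0 0 0; 0 0 0 0.01 0 0 0; 0 0 0 0.01 0 0 0; 0 0 0 0 0 0 0; 0 0 0 0 0 0 0"}}

```text
t: 8.3
position: [643.0, -13.3, 157.2]
tool_rot: [[-0.018, 1.0, -0.001], [1.0, 0.018, 0.0], [0.0, -0.001, -1.0]]
ft_force: [-1.2, 0.6, -1.7]
gripper_width: 13.3
finger_force: 41.2
```

Request:
{"method": "servo_tool", "body": {"rows": "0 0 0 0.015 0 0 0; 0 0 0 0.015 0 0 0; 0 0 0 0.015 0 0 0; 0 0 0 0.015 0 0 0; 0 0 0 0.01 0 0 0; 0 0 0 0.01 0 0 0; 0 0 0 0.01 0 0 0; 0 0 0 0 0 0 0; 0 0 0 0 0 0 0; 0 0 0 0 0 0 0"}}

```text
t: 9.3
position: [643.1, -13.3, 129.9]
tool_rot: [[-0.018, 1.0, -0.001], [1.0, 0.018, 0.0], [0.0, -0.001, -1.0]]
ft_force: [-2.1, -0.4, -3.2]
gripper_width: 13.2
finger_force: 41.1
```

Request:
{"method": "servo_tool", "body": {"rows": "0 0 0 0.005 0 0 0; 0 0 0 0.005 0 0 0; 0 0 0 0.004 0 0 0; 0 0 0 0 0 0 0; 0 0 0 0 0 0 0; 0.3 0 0 0 0 0 0; 0.3 0 0 0 0 0 0; 0.3 0 0 0 0 0 0; 0.3 0 0 0 0 0 0; 0.3 0 0 0 0 0 0"}}

```text
t: 10.3
position: [643.7, -13.3, 126.4]
tool_rot: [[-0.018, 1.0, 0.001], [1.0, 0.018, -0.0], [-0.0, 0.001, -1.0]]
ft_force: [0.5, 0.4, -0.3]
gripper_width: 25.5
finger_force: 0.0
```

Released, with no contact forces. Next: lift clear, move to the outer side of the jar, and check the blade.

Request:
{"method": "servo_tool", "body": {"rows": "0.3 0 0 -0.03 0 0 0; 0.3 0 0 -0.06 0 0 0; 0.3 0 0 -0.1 0 0 0; 0.5 0 0 -0.1 0 0 0; 0.7 0 0 -0.1 0 0 0; 0.7 -0.15 -0.04 0 0 0 0; 0.7 -0.15 -0.04 0 0 0 0; 0.7 -0.15 -0.04 0 0 0 0; 0.7 -0.14 -0.04 0 0 0 0; 0.7 -0.05 -0.03 0 0 0 0"}}

```text
t: 11.3
position: [589.3, -209.8, 245.4]
tool_rot: [[-0.015, 1.0, 0.002], [1.0, 0.015, -0.002], [-0.002, 0.002, -1.0]]
ft_force: [0.1, -0.3, 0.1]
gripper_width: 59.9
finger_force: 0.0
```

```bash
python3 - <<'E'
from bench import snapshot,observe
import pickle,cv2,numpy as np
d={n:snapshot(n) for n in("scene","top")};pickle.dump(d,open("d3.pkl","wb"))
t=cv2.resize(d["top"]["color"][165:265,310:410,::-1],(500,500),interpolation=cv2.INTER_CUBIC)
s=cv2.resize(d["scene"]["color"][170:270,290:350,::-1],(300,500),interpolation=cv2.INTER_CUBIC)
cv2.imwrite("pics/placed.png",cv2.convertScaleAbs(np.hstack([t,s]),alpha=1.6))
o=observe();print(o["position"],o["tool_rot"])
from h import *
th=.0173;R=np.array([[np.cos(th),-np.sin(th)],[np.sin(th),np.cos(th)]]);inv=lambda X:R.T@(X[:2]-[578.3,-14.3])
print("base top",inv(cast("top",T((441,97)),138)),"lid near end, top",inv(cast("top",T((455,300)),93)))
E
```

```text
[ 589.28321141 -208.32216445  244.89242063] [[-1.48055013e-02  9.99888941e-01  1.70354749e-03]
 [ 9.99890100e-01  1.48067792e-02 -7.39945825e-04]
 [-7.65087699e-04  1.69240500e-03 -9.99998275e-01]]
base top [ 33.32966545 -95.80743642] lid near end, top [ -83.33908344 -112.30567825]
```

View pics/placed.png

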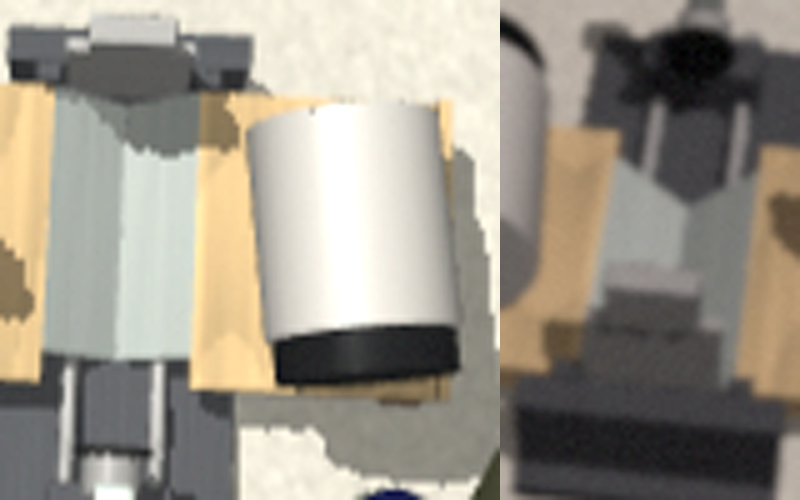

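The blade is seated: head at tile (135,30), between the cheeks. The jar is centred at jig (-25,-104), 0.11 rad askew. I'll descend outside it with the fingers spread along the jig's x, so the push squares it up.

Request:
{"method": "servo_tool", "body": {"rows": "0.7 0 -0.033 0.05 0 0 -0.001; 0.7 0 -0.033 0.1 0 0 0; 0.7 0 0 0.1 0 0 0; 0.7 0 0 0.1 0 0 0; 0.7 0 0 0.1 0 0 0; 0.7 0 0 0.073 0 0 0; 0.7 0 0 0 0 0 0; 0.7 0.02 0 0 0 0 0; 0.7 0.03 0 0 0 0 0; 0.7 0.02 0 0 0 0 0"}}

```text
t: 12.4
position: [570.9, -185.0, 88.5]
tool_rot: [[-0.021, 1.0, 0.003], [1.0, 0.021, -0.001], [-0.001, 0.003, -1.0]]
ft_force: [-0.6, -0.2, -0.3]
gripper_width: 59.7
finger_force: 0.0
```

Request:
{"method": "servo_tool", "body": {"rows": "0.7 0.015 0 0 0 0 0; 0.7 0.02 0 0 0 0 0; 0.7 0.025 0 0 0 0 0; 0.7 0.025 0 0 0 0 0; 0.7 0.025 0 0 0 0 0; 0.7 0.025 0 0 0 0 0; 0.7 0.025 0 0 0 0 0; 0.7 0.025 0 0 0 0 0; 0.7 0.025 0 0 0 0 0; 0.7 0.025 0 0 0 0 0"}}

```text
t: 13.4
position: [568.2, -114.6, 86.3]
tool_rot: [[-0.02, 1.0, 0.0], [1.0, 0.02, -0.0], [-0.0, 0.0, -1.0]]
ft_force: [0.4, -0.5, -1.1]
gripper_width: 59.5
finger_force: 0.0
```

```bash
cat > jar.py <<'E'
from bench import snapshot,observe
from h import *
np.set_printoptions(precision=1,suppress=True)
o=observe();print(o["position"].round(1) if hasattr(o["position"],"round") else o["position"],o["ft_force"])
s=snapshot("top");pickle.dump(s,open("dl.pkl","wb"))
im=cv2.cvtColor(s["color"],cv2.COLOR_RGB2HSV)[175:260,320:410]
th=.0173;R=np.array([[np.cos(th),-np.sin(th)],[np.sin(th),np.cos(th)]])
m=((im[...,2]>110)&(im[...,1]<25)).astype(np.uint8)
c=max(cv2.findContours(m,0,2)[0],key=cv2.contourArea)
b=cv2.boxPoints(cv2.minAreaRect(c))+[320,175]
for p in b:print(p,R.T@(cast("top",p,93,s)[:2]-[578.3,-14.3]))
E
python3 jar.py
```

```text
[ 568.2 -114.6   86.3] [ 0.4 -0.5 -1.1]
[334. 187.] [36.9  2.7]
[358. 187.] [ 39.3 -53.4]
[358. 232.] [-66. -56.]
[334. 232.] [-68.3  -1.4]
```

Request:
{"method": "servo_tool", "body": {"rows": "0.7 0.02 0 0 0 0 0; 0.7 0.02 0 0 0 0 0; 0.7 0.02 0 0 0 0 0; 0.7 0.015 0 0 0 0 0; 0.7 0.01 0 0 0 0 0; 0.7 0 0 0 0 0 0; 0.7 0 0 0 0 0 0; 0.7 0 0 0 0 0 0; 0.7 0 0 0 0 0 0; 0.7 0 0 0 0 0 0"}}

```text
t: 14.45
position: [567.7, -89.9, 86.3]
tool_rot: [[-0.02, 1.0, -0.0], [1.0, 0.02, -0.0], [-0.0, -0.0, -1.0]]
ft_force: [-1.0, -0.3, 0.2]
gripper_width: 59.7
finger_force: 0.0
```

```bash
python3 jar.py; python3 - <<'E'
from bench import snapshot
import pickle,cv2,numpy as np
s=snapshot("scene");pickle.dump(s,open("ds.pkl","wb"));t=pickle.load(open("dl.pkl","rb"))
a=cv2.resize(t["color"][165:285,290:390,::-1],(400,480),interpolation=cv2.INTER_CUBIC)
b=cv2.resize(s["color"][160:280,260:360,::-1],(400,480),interpolation=cv2.INTER_CUBIC)
cv2.imwrite("pics/jar.png",cv2.convertScaleAbs(np.hstack([a,b]),alpha=1.6))
E
```

```text
[567.7 -89.9  86.3] [-1.  -0.3  0.2]
[320. 233.] [-72.   30.4]
[320. 189.] [30.7 35.2]
[343. 189.] [ 33.  -18.5]
[343. 233.] [-69.7 -21.9]
```

View pics/jar.png

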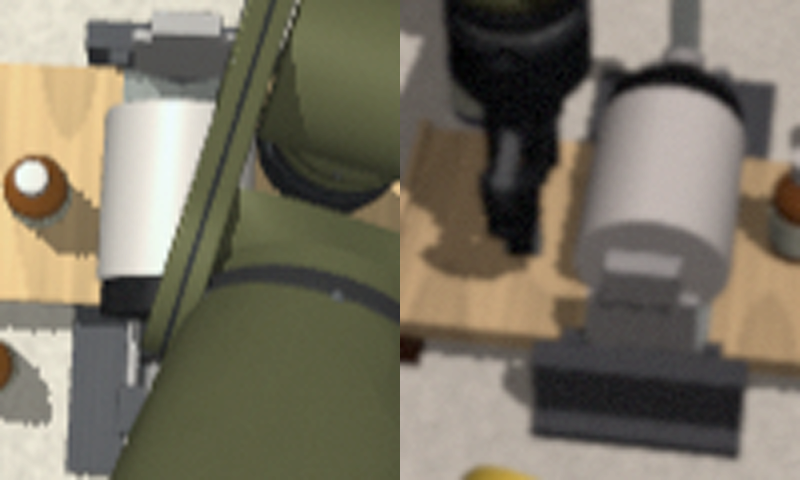

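The jar lies in the V in line with it, base towards the blade (scene tile 580–740). The deck bottle is still standing. Now the fin: I'll rise, close the fingers and go behind it.

Request:
{"method": "servo_tool", "body": {"rows": "0.5 0 0 -0.05 0 0 0; 0.3 0 0 -0.12 0 0 0; 0 0 0 -0.12 0 0 0; 0 0 0 -0.12 0 0 0; 0 0.051 -0.124 0 0 0 0; 0 0.051 -0.124 0 0 0 0; 0 0.051 -0.124 0 0 0 0; 0 0.051 -0.124 0 0 0 0; 0 0.051 -0.124 0 0 0 0; 0 0 0 0 0 0 0"}}

```text
t: 15.55
position: [377.2, -15.8, 209.8]
tool_rot: [[-0.022, 1.0, 0.002], [1.0, 0.022, -0.0], [-0.0, 0.002, -1.0]]
ft_force: [0.9, 0.7, -0.5]
gripper_width: 0.3
finger_force: 0.0
```

```bash
python3 plan.py 376 -17.5 135 1.588 5 0; python3 jar.py
```

```text
0 -0.001 -0.001 0.050 0.000 0.000 0.000; 0 -0.001 -0.001 0.050 0.000 0.000 0.000; 0 -0.001 -0.001 0.050 0.000 0.000 0.000; 0 -0.001 -0.001 0.050 0.000 0.000 0.000; 0 -0.001 -0.001 0.050 0.000 0.000 0.000
step mm 14.969843416443018 deg 0.054011667790618535 p [377.2 -15.8 209.8] rv [0.002 0.    0.004]
[377.2 -15.8 209.8] [ 0.9  0.7 -0.5]
[320. 190.] [28.3 35.1]
[346. 190.] [ 30.9 -25.6]
[346. 233.] [-69.4 -28.8]
[320. 233.] [-72.   30.4]
```

Request:
{"method": "servo_tool", "body": {"rows": "0 -0.005 0 0.05 0 0 0; 0 0 0 0.05 0 0 0; 0 0 0 0.05 0 0 0; 0 0 0 0.05 0 0 0; 0 0 0 0.05 0 0 0; 0 0 0 0 0 0 0; 0 0 0.025 0 0 0 0; 0 0 0.025 0 0 0 0; 0 0 0.025 0 0 0 0; 0 0 0 0 0 0 0"}}

```text
t: 16.6
position: [404.2, -18.2, 135.2]
tool_rot: [[-0.02, 1.0, 0.001], [1.0, 0.02, -0.0], [-0.0, 0.001, -1.0]]
ft_force: [0.5, 0.1, 0.1]
gripper_width: 0.1
finger_force: 0.0
```

Request:
{"method": "servo_tool", "body": {"rows": "0 0 0.02 0 0 0 0; 0 0 0.02 0 0 0 0; 0 0 0.02 0 0 0 0; 0 0 0.02 0 0 0 0; 0 0 0.02 0 0 0 0; 0 0 0.015 0 0 0 0; 0 0 0 0 0 0 0; 0 0 0 0 0 0 0; 0 0 0 0 0 0 0; 0 0 0 0 0 0 0"}}

```text
t: 17.6
position: [437.3, -17.2, 134.2]
tool_rot: [[-0.02, 1.0, 0.001], [1.0, 0.02, 0.0], [0.0, 0.001, -1.0]]
ft_force: [-0.0, -0.4, 0.1]
gripper_width: -0.0
finger_force: 0.0
```

Request:
{"method": "servo_tool", "body": {"rows": "0 0 0.01 0 0 0 0; 0 0 0.01 0 0 0 0; 0 0 0.01 0 0 0 0; 0 0 0.01 0 0 0 0; 0 0 0.005 0 0 0 0; 0 0 0.005 0 0 0 0; 0 0 0.005 0 0 0 0; 0 0 0.005 0 0 0 0; 0 0 0.005 0 0 0 0; 0 0 0.005 0 0 0 0"}}

```text
t: 18.6
position: [457.1, -16.9, 134.0]
tool_rot: [[-0.02, 1.0, -0.004], [1.0, 0.02, -0.0], [0.0, -0.004, -1.0]]
ft_force: [-6.2, -1.2, 3.5]
gripper_width: 0.0
finger_force: 3.2
```

```bash
python3 - <<'E'
from bench import snapshot,observe
import pickle,cv2,numpy as np
s=snapshot("scene");t=snapshot("top");pickle.dump((s,t),open("d5.pkl","wb"))
a=cv2.resize(t["color"][165:285,290:390,::-1],(400,480),interpolation=cv2.INTER_CUBIC)
b=cv2.resize(s["color"][130:250,260:360,::-1],(400,480),interpolation=cv2.INTER_CUBIC)
cv2.imwrite("pics/push.png",cv2.convertScaleAbs(np.hstack([a,b]),alpha=1.6))
E
```

```text
(no output)
```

View pics/push.png

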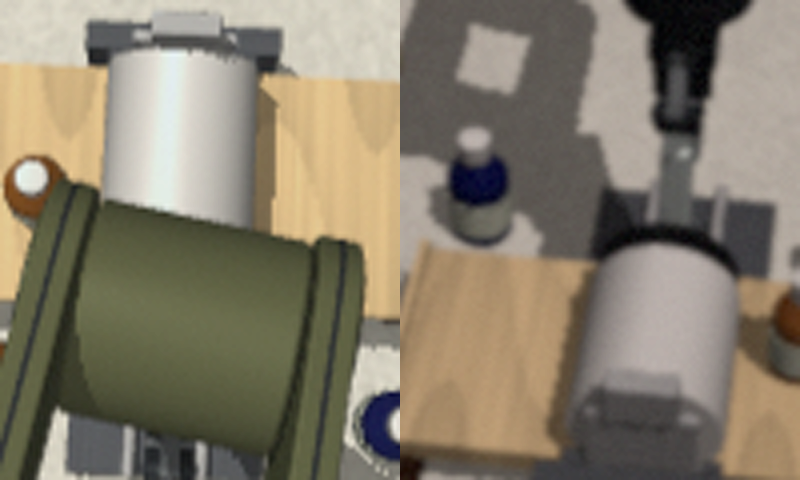

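The jar has moved up almost to the blade, and the push is only 6 N, so it isn't tight yet. I'll creep on.

Request:
{"method": "servo_tool", "body": {"rows": "0 0 0.004 0 0 0 0; 0 0 0.004 0 0 0 0; 0 0 0.004 0 0 0 0; 0 0 0.003 0 0 0 0; 0 0 0.003 0 0 0 0; 0 0 0 0 0 0 0; 0 0 0 0 0 0 0; 0 0 0 0 0 0 0; 0 0 0 0 0 0 0; 0 0 0 0 0 0 0"}}

```text
t: 19.7
position: [461.2, -16.8, 134.0]
tool_rot: [[-0.021, 1.0, -0.007], [1.0, 0.021, -0.0], [0.0, -0.007, -1.0]]
ft_force: [-11.3, -1.2, 7.7]
gripper_width: 0.1
finger_force: 6.3
```

Request:
{"method": "servo_tool", "body": {"rows": "0 0 0.004 0 0 0 0; 0 0 0.004 0 0 0 0; 0 0 0 0 0 0 0; 0 0 0 0 0 0 0; 0 0 0 0 0 0 0; 0 0 0 0 0 0 0; 0 0 0 0 0 0 0; 0 0 0 0 0 0 0; 0 0 0 0 0 0 0; 0 0 0 0 0 0 0"}}

```text
t: 20.7
position: [461.3, -16.8, 134.1]
tool_rot: [[-0.021, 1.0, -0.014], [1.0, 0.021, -0.0], [0.0, -0.014, -1.0]]
ft_force: [-24.3, -0.4, 15.9]
gripper_width: -0.2
finger_force: 15.6
```

Stalled at 461.3 while the force rose from 11 to 24 N, so the jar is pinned. I'll back off, lift and verify.

Request:
{"method": "servo_tool", "body": {"rows": "0 0 -0.02 0 0 0 0; 0 0 -0.04 0 0 0 0; 0 0 -0.08 0 0 0 0; 0 0 -0.1 0 0 0 0; 0 0 0 -0.12 0 0 0; 0 0 0 -0.12 0 0 0; 0 -0.15 0 -0.05 0 0 0; 0 -0.15 0 0 0 0 0; 0 -0.15 0 0 0 0 0; 0 -0.15 0 0 0 0 0"}}

```text
t: 21.7
position: [397.8, -199.9, 221.8]
tool_rot: [[-0.021, 1.0, 0.002], [1.0, 0.021, -0.001], [-0.001, 0.002, -1.0]]
ft_force: [-0.2, 0.9, -0.6]
gripper_width: 0.1
finger_force: 0.0
```

```bash
python3 - <<'E'
from bench import snapshot,observe
import pickle,cv2,numpy as np
s=snapshot("scene");t=snapshot("top");pickle.dump((s,t),open("d6.pkl","wb"))
a=cv2.resize(t["color"][165:285,280:400,::-1],(500,500),interpolation=cv2.INTER_CUBIC)
b=cv2.resize(s["color"][150:270,280:350,::-1],(292,500),interpolation=cv2.INTER_CUBIC)
cv2.imwrite("pics/end.png",cv2.convertScaleAbs(np.hstack([a,b]),alpha=1.6))
o=observe();print(o["position"],o["ft_force"],o["t"])
E
```

```text
[ 397.56452217 -202.29127244  221.55630795] [-0.04275877  0.80753619 -0.52736927] 21.8
```

View pics/end.png

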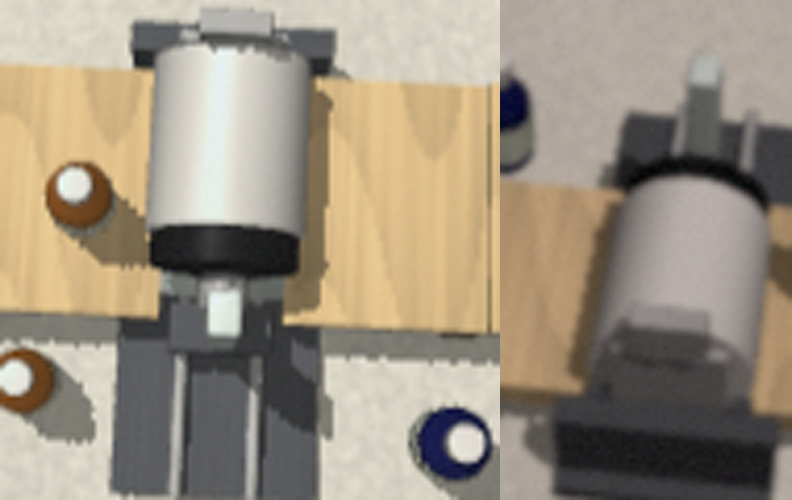

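The final view shows the jar (tile 150–305, 45–275) in the V between the seated blade and the pad. All the bottles are standing and the arm is clear. Handing in.

```bash
python3 -c "
from bench import hand_in;print(hand_in())"
```

```text
the job is handed in; nothing more can be done
None
```

The job is handed in at about 22 s of the 56 s allowed: the blade is down in the slot, the jar lies in the V pinned between blade and tailstop pad, the bottles in view still stand, and the arm is clear; no verdict came back.

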